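Close a parts crate and hold the lid home for screwing

ROBOT

A 6-joint arm with a two-finger parallel gripper is mounted at the origin on the work surface. World frame = base frame: x ahead of the robot, y to its left, z up, the work surface at z = 0. Lengths are in m, angles in rad, forces in N, time in s.
With the tool pointing down it reaches from about 0.375 to 0.925 m from the base axis. Payload 5.7 kg.
Tool frame: the origin (TCP) lies midway between the tips of the shut fingers; the grasp point (between the pads) lies 19 mm behind it; z points along the fingers, x is the direction in which the jaws open and shut, and the axes are right-handed (so a half turn about z gives the same grasp; the last joint's range is limited). The gripper opens to 88 mm and grips with 3 to 60 N. Pads are 20 mm wide; open, the fingers measure 115 mm over their backs; the gripper's body (75 mm by 178 mm) begins 61 mm behind the grasp point.
Start: joints at [1.098, 0.359, 1.51, -0, 1.272, -0.115], TCP at [0.21, 0.562, 0.223] pointing down, gripper open.
Joint ranges: [-2.97, 2.97], [-1.01, 2.36], [0.21, 2.38], [-0.96, 4.11], [0.2, 2.71], [-2.98, 2.98]. Speed limits (rad/s): [2.39, 2.39, 3.14, 3.14, 3.14, 3.14].

INTERFACE

Orientations are given as a unit quaternion [x, y, z, w].
In Python, from bench import move_ptp, servo_line, goto_joints, move_gripper, sleep, inverse_kinematics, capture, PlanningError, close_job, spot_in, silhouettes, current_clock, current_joint_pos, current_qvel, current_joint_torque, current_position, current_orientation, current_force, current_torque, current_finger_gap gives the robot as it stands. Calls block until the motion is done:
- move_ptp(position, orientation): joint-space move of the TCP to a pose.
- servo_line(position, orientation=None, rate=0.15, contact_N=None): straight line of the TCP; orientation=None keeps the orientation; rate is the mean speed in m/s. With contact_N (N) it stops when the force on the tool has changed by that much, and returns True; else False.
- goto_joints(angles): joint-space move.
- move_gripper(opening): finger opening in m; the grip force is fixed at half the most; returns when the fingers have stopped.
- sleep(seconds).
- inverse_kinematics(position, orientation): joint angles nearest the present ones, or None.
- capture(name): name is "scene" or "top" or "wrist"; returns a dict with "image" (384x512x3 uint8, blue, green, red), "range_z" (384x512 float32, m along the optical axis (not along the pixel's ray), 0 where there is no reading), "intrinsics" (3x3 intrinsics, pixels), "R" (3x3) and "t" (3): a world point X has camera coordinates R X + t. Camera axes: x right, y down, z forward; pixel columns grow to the right and rows downward; lengths in m; the calibration is good to about 2 mm. The wrist camera is an equidistant fisheye: a pixel r from the principal point sees the ray r / f radians off the axis. A picture is of the moment at which its call begins.
A pose or a line that the arm cannot do raises PlanningError and nothing moves.
- close_job(): hands the job in, once; it reports no verdict.
Trained networks look in the newest picture that a camera, given by its name, has taken for a name from the list of things; names that differ only in an ending like _2 or _b are one class to them, and where a whole thing is asked for, a point or a joint stands for the part that bears it (a point fixed in the world has none). Each returns a list of dicts, best first, with "conf" (0 to 1); they miss things now and then, are a little off and sometimes report something else, mostly with a low value. They report only what shows in the picture. A call takes as long as a camera call.
- spot_in(camera, query): "xy" ([column, row] in pixels, amid what is visible of it).
- silhouettes(camera, query): "region" (384x512 bool, what is visible of it) and "xy" ([column, row] in pixels, amid what is visible of it).
Readings, each from a call of its own:
- current_clock(): time.
- current_joint_pos(): joint angles.
- current_qvel(): joint speeds.
- current_joint_torque(): joint torques, N m.
- current_position(): TCP position.
- current_orientation(): TCP orientation.
- current_force(): force on the tool from outside, world axes, zero at the start.
- current_torque(): the same for the moment, N m.
- current_finger_gap(): finger opening in m.
Only numpy, scipy, OpenCV 4.12 (cv2) and the standard library are available. Lean on these libraries where they do the work, as an engineer would, in place of code of your own. Each camera call takes 0.05 s, during which the arm holds its last target.

TASK

The spare parts are packed: close the open plywood crate by taking the lid by its batten, laying it flat on the crate, and sliding its edge in under the crate's retaining batten until it butts squarely, without ramming, against the raised end board. Then be the third hand for the colleague who will screw it down: press the lid against the end board with a steady push of about 15 N for at least two seconds, and finish still pressing and holding it like that, without letting go. Leave the other things on the bench where they are.

Things in the scene. Friction and masses are not known exactly. Their poses are not given: they have to be found in the camera images.
- crate: Open 12 mm plywood crate on two skids, loaded below its rim, heavy, fixed. Origin: centre of its underside; x runs along its 300 mm length towards the end with the raised end board, y across its 240 mm width (276 mm over the battens outside the long walls), z up. The flat rim is 125 mm above the bench all round. Only at the +x end does anything stand above the rim; nothing guides the lid sideways.
- stop_face (a point): Inner face of the end board, mid-width, at rim height, where the lid's edge butts: x = 138, y = 0, z = 125 mm in the crate's frame, same axes. From this face the full-width retaining batten (24 mm deep in x, 18 mm thick) reaches back over the crate: its free edge is at x = 114 mm and its underside 16 mm above the rim, so the slot for the 9 mm lid is 16 mm high and 24 mm deep.
- end_board: The crate's raised end board, 12 mm thick, 240 mm wide, 34 mm high above the rim, fixed: the lid's stop. Origin: centre of its underside at rim height, 6 mm outward of stop_face. The 15 N is the contact force of lid on board; rubbing on the rim (lid's weight and any pressing down, times a friction of 0.5 to 0.7) takes some of the robot's push, so do not press down hard.
- lid: Loose plywood lid, 288 (x) by 240 (y) by 9 mm, about 0.42 kg, flat on the bench beside the crate at the start, the same both ways round. Origin: centre of its underside. Home, its near edge and sides are flush with the crate's outside and its origin is at x = -6, y = 0, z = 125 mm in the crate's frame, its x along the crate's x.
- lid_grip (a point): Centre of the pine batten across the middle of the lid's top, the place to grip it, 22 mm above the lid's underside. The batten is 28 mm wide (lid's x), 200 mm long (lid's y) and 26 mm high above the plywood; its top is 35 mm above the lid's underside. Axes as the lid's.
- screw_tub: Bystander: clear open tub of screws, 80 x 110 x 55 mm, on the bench beyond the crate. Origin: centre of its underside.
- screwdriver: Bystander: black-handled screwdriver, about 200 mm long, lying on the bench.
- carton: Bystander: small cardboard carton, 70 x 90 x 60 mm. Origin: centre of its underside.
- fitting: Bystander: brass hexagon pipe fitting, 33 mm wide and 48 mm high, standing on the bench. Origin: centre of its underside.

How it is judged:
By the outcome, as a careful person would: the job done as asked, in the order asked, and still so for the second after the job is handed in, while the arm keeps its last pose, push and grip.
It also fails if it takes over 67 s, if anything falls off the work surface, if the arm or the gripper's body presses on something with over 40 N, if the wrist force passes 120 N, or if a joint passes its speed limit or range.

## Working session

There is one attempt and no reset: what is moved stays moved. The work goes in short steps, each a Python script; the robot and the scene stay as the last script left them, time stands still between calls to the robot, and variables do not carry over. Pictures are saved under pics/ and viewed, and the job is handed in when it is done.

```bash
ls; mkdir -p pics; python3 - <<'E'
from bench import *
import cv2,numpy as np
for n in ["scene","top","wrist"]:
    c=capture(n); cv2.imwrite(f"pics/{n}0.png",c["image"]); np.savez(f"{n}0.npz",**c)
    print(n,c["intrinsics"].tolist(),c["R"].round(3).tolist(),c["t"].round(3).tolist())
    for q in ["lid","crate","end_board","lid_grip","stop_face"]:
        try:
            r=silhouettes(n,q)
            print(q,[(round(d["conf"],2),np.round(d["xy"]).tolist(),int(d["region"].sum())) for d in r[:3]])
            if r: np.save(f"{n}_{q}.npy",r[0]["region"])
        except Exception as e: print(q,e)
print(current_clock(),current_force(),current_finger_gap(),current_orientation())
E
```

```text
pics
scene [[489.7592230232101, 0.0, 265.30029261546355], [0.0, 489.7592230232101, 195.36042425147437], [0.0, 0.0, 1.0]] [[0.695, 0.719, 0.002], [0.495, -0.477, -0.726], [-0.521, 0.506, -0.688]] [-0.43, -0.235, 2.1]
lid []
crate []
end_board []
lid_grip []
stop_face []
top [[445.83502869823855, 0.0, 254.4356805693284], [0.0, 445.83502869823855, 191.9755612598111], [0.0, 0.0, 1.0]] [[-0.016, -1.0, -0.015], [-0.992, 0.018, -0.123], [0.123, 0.013, -0.992]] [0.036, 0.636, 1.492]
lid [(0.66, [200.0, 232.0], 5710), (0.32, [253.0, 152.0], 792)]
crate [(0.75, [324.0, 214.0], 7598)]
end_board [(0.73, [322.0, 171.0], 284), (0.68, [316.0, 152.0], 178)]
lid_grip [(0.77, [204.0, 232.0], 5836)]
stop_face [(0.91, [320.0, 217.0], 7647)]
wrist [[297.3186396354542, 0.0, 254.18547956066683], [0.0, 297.3186396354542, 184.78351227280805], [0.0, 0.0, 1.0]] [[0.35, 0.937, -0.0], [0.903, -0.337, 0.267], [0.25, -0.094, -0.964]] [-0.599, -0.032, 0.39]
lid [(0.65, [156.0, 329.0], 418)]
crate []
end_board []
lid_grip []
stop_face []
0.9 [-0.73594864 -0.04148713 -0.53964837] 0.08793409665274525 [ 8.21641690e-01  5.70004325e-01 -4.85304528e-05  1.13150000e-05]
```

View pics/top0.png

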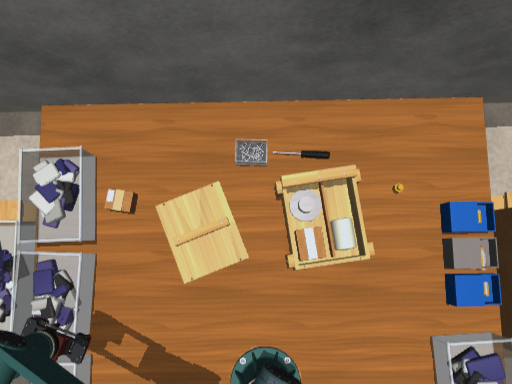

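View pics/scene0.png

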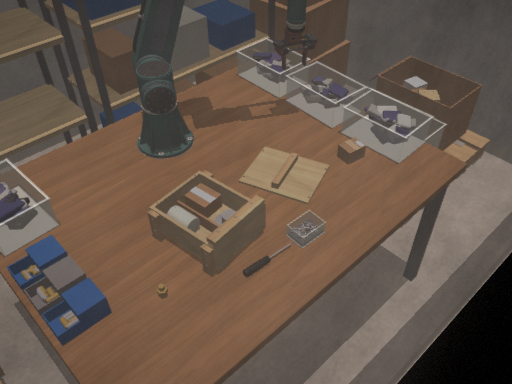

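The top view shows the lid at about (201,232) with its batten running from (176,243) to (228,221). The crate is at about (324,217), with its raised end at the top, around (318,177). I'll fit both from the depth data.

```bash
cat > h.py <<'E'
import numpy as np,cv2
def cloud(c):
    K=c["intrinsics"];z=c["range_z"].astype(float)
    v,u=np.mgrid[:z.shape[0],:z.shape[1]]
    P=np.stack([(u-K[0,2])/K[0,0]*z,(v-K[1,2])/K[1,1]*z,z],-1)
    W=(P-c["t"])@c["R"]
    W[z<=0]=np.nan
    return W
def rect(xy):
    r=cv2.minAreaRect((xy*1000).astype(np.float32)); return r
E
python3 - <<'E'
from h import *
c=dict(np.load("top0.npz")); W=cloud(c)
print(W[300,255],W[250,120])
vv,uu=np.mgrid[:384,:512]
def win(a,b,c_,d): return (uu>=a)&(uu<b)&(vv>=c_)&(vv<d)
z=W[...,2]
L=win(150,255,175,290)
print(np.histogram(z[L],bins=np.arange(-.01,.06,.004)))
Cw=win(268,382,155,280)
print(np.histogram(z[Cw],bins=np.arange(-.01,.2,.01)))
for nm,m in [("lid",L&(z>.005)),("batten",L&(z>.022)),("crate rim+",Cw&(z>.112)),("rim",Cw&(z>.115)&(z<.132)),("endb",Cw&(z>.142))]:
    m=cv2.morphologyEx(m.astype(np.uint8),cv2.MORPH_CLOSE,np.ones((2,2)))>0
    m&=np.isfinite(z)
    print(nm,m.sum(),rect(W[m][:,:2]),W[m].mean(0), np.median(z[m]))
# upscaled crops
im=c["image"]; cv2.imwrite("pics/cropc.png",cv2.resize(im[150:290,150:390],None,fx=3.3,fy=3.3,interpolation=cv2.INTER_CUBIC))
E
```

```text
[0.26900575 0.02957622 0.00358571] [ 0.44575892  0.49747237 -0.00093883]
(array([ 342, 1696, 2829, 2409, 2436, 1461,  312,   26,    9,   37,  200,
        177,   70,    5,    1,    0,    0]), array([-0.01 , -0.006, -0.002,  0.002,  0.006,  0.01 ,  0.014,  0.018,
        0.022,  0.026,  0.03 ,  0.034,  0.038,  0.042,  0.046,  0.05 ,
        0.054,  0.058]))
(array([3461, 3084,   42,   97, 1785,  796,  392,  124,  158,  516, 1022,
        522,  249,  975,   44,   25,  628,  249,    0,    0]), array([-0.01,  0.  ,  0.01,  0.02,  0.03,  0.04,  0.05,  0.06,  0.07,
        0.08,  0.09,  0.1 ,  0.11,  0.12,  0.13,  0.14,  0.15,  0.16,
        0.17,  0.18,  0.19]))
lid 6159 ((503.4288330078125, 210.34544372558594), (369.0567321777344, 398.6261291503906), 89.07022094726562) [0.50163779 0.20718347 0.00983835] 0.00849890794940476
batten 499 ((504.1942443847656, 210.7019500732422), (28.212650299072266, 201.9654998779297), 21.336219787597656) [0.50416437 0.20883421 0.03024721] 0.03346737185229266
crate rim+ 2155 ((548.1480102539062, -216.43499755859375), (330.8825988769531, 307.0783996582031), 7.71716833114624) [ 0.5684947  -0.20166744  0.12123805] 0.12591934617589587
rim 1218 ((538.2391357421875, -217.9725799560547), (310.831298828125, 306.6922607421875), 7.71716833114624) [ 0.49523867 -0.21161239  0.10198018] 0.1227372293869628
endb 898 ((674.4920654296875, -204.1195831298828), (53.30992889404297, 282.3390808105469), 12.605561256408691) [ 0.66976486 -0.18625907  0.14767659] 0.1577744090562493
```

View pics/cropc.png

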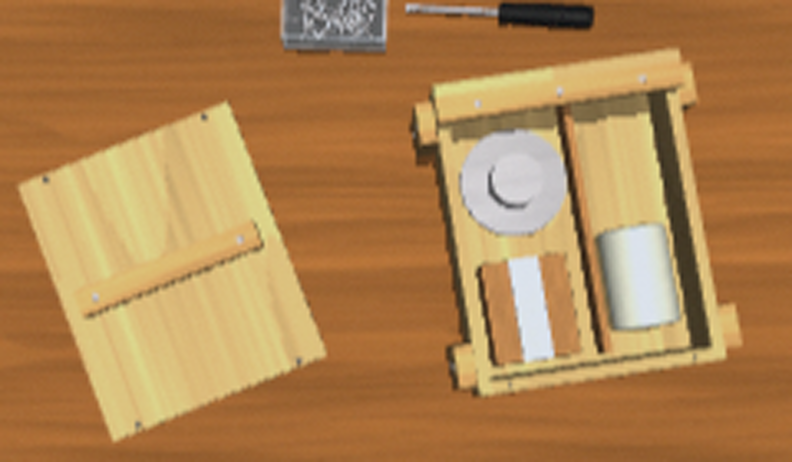

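```bash
python3 - <<'E'
from h import *
c=dict(np.load("wrist0.npz")); R=c["R"];C=-R.T@c["t"]; print("cam",C)
from scipy.spatial.transform import Rotation as Ro
T=Ro.from_quat([0.82164,0.57,0,0]).as_matrix()
print("cam in tool",T.T@(C-np.array([.21,.562,.223])), (T.T@R.T).round(3))
from bench import *
def quat(yaw):
    return [np.cos(yaw/2),np.sin(yaw/2),0,0]
for y in (8.,188):
  for p in ([.52,-.1,.4],[.55,-.1,.4],[.55,-.2,.4]):
    print(y,p,inverse_kinematics(p,quat(np.radians(y))))
E
cat >> h.py <<'E'
def quat(deg):
    a=np.radians(deg)/2; return [float(np.cos(a)),float(np.sin(a)),0.,0.]
E
```

```text
cam [0.14079619 0.58750257 0.38445999]
cam in tool [-0.00034716 -0.07375248 -0.16145999] [[ 1.     0.    -0.   ]
 [-0.     0.964  0.267]
 [ 0.    -0.267  0.964]]
8.0 [0.52, -0.1, 0.4] [-3.20474114e-01  1.41706903e-01  1.37850073e+00 -4.44089210e-16
  1.62138502e+00 -4.60100454e-01]
8.0 [0.55, -0.1, 0.4] [-3.03419775e-01  1.89439991e-01  1.31982230e+00 -4.44089210e-16
  1.63233036e+00 -4.43046115e-01]
8.0 [0.55, -0.2, 0.4] [-4.66775166e-01  2.31932825e-01  1.26499360e+00 -4.44089210e-16
  1.64466623e+00 -6.06401506e-01]
188 [0.52, -0.1, 0.4] [-3.20474114e-01  1.41706903e-01  1.37850073e+00 -4.44089210e-16
  1.62138502e+00  2.68149220e+00]
188 [0.55, -0.1, 0.4] [-3.03419775e-01  1.89439991e-01  1.31982230e+00 -4.44089210e-16
  1.63233036e+00  2.69854654e+00]
188 [0.55, -0.2, 0.4] [-4.66775166e-01  2.31932825e-01  1.26499360e+00 -4.44089210e-16
  1.64466623e+00  2.53519115e+00]
```

```bash
cat > s.py <<'E'
from bench import *
from h import *
def snap(name,tag):
    c=capture(name); cv2.imwrite(f"pics/{tag}.png",c["image"]); np.savez(f"{tag}.npz",**c); return c
E
python3 - <<'E'
from s import *
move_ptp([.55,-.17,.40],quat(8)); sleep(.3)
snap("wrist","wc")
print(current_clock())
move_ptp([.50,.25,.35],quat(21)); sleep(.3)
snap("wrist","wl"); print(current_clock(),current_force())
E
```

```text
4.1583
6.075 [-1.97374485 -0.47843078  0.21069134]
```

View pics/wc.png

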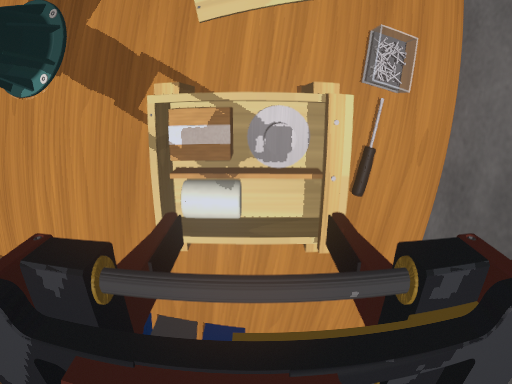

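View pics/wl.png

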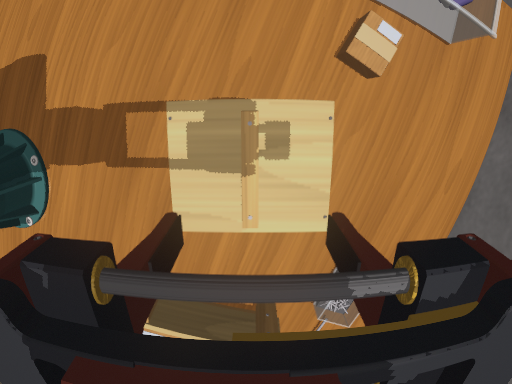

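The wrist views show the crate rim spanning roughly (149,96) to (345,243). Its retaining batten's free edge is near column 327. The lid spans (167,100) to (334,232), with its batten at columns 243–257. I'll zoom in to read the corners.

```bash
python3 - <<'E'
from h import *
im=cv2.imread("pics/wc.png")
def crop(im,x,y,w,h,f=8): return cv2.resize(im[y:y+h,x:x+w],None,fx=f,fy=f,interpolation=cv2.INTER_CUBIC)
a=np.hstack([crop(im,140,80,48,36),crop(im,315,80,48,36)])
b=np.hstack([crop(im,140,220,48,36),crop(im,305,216,48,36)])
o=np.vstack([a,b]);print(o.shape); cv2.imwrite("pics/wc_crops.png",o)
im=cv2.imread("pics/wl.png")
a=np.hstack([crop(im,155,88,48,36),crop(im,300,88,48,36)])
b=np.hstack([crop(im,155,208,48,36),crop(im,300,208,48,36)])
cv2.imwrite("pics/wl_crops.png",np.vstack([a,b]))
E
```

```text
(576, 768, 3)
```

View pics/wc_crops.png

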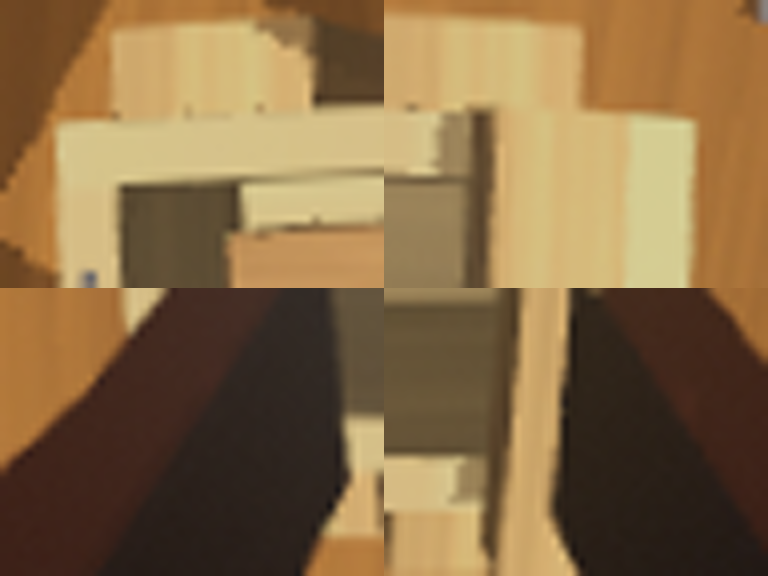

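View pics/wl_crops.png

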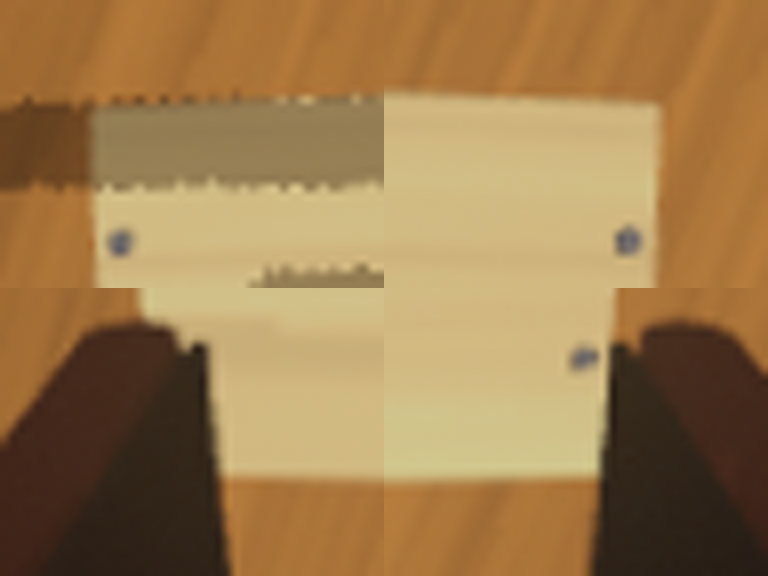

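```bash
cat >> h.py <<'E'
def fish_ray(c,u,v):
    K=c["intrinsics"]; dx=(u-K[0,2])/K[0,0]; dy=(v-K[1,2])/K[1,1]; th=np.hypot(dx,dy)
    s=np.sin(th)/max(th,1e-9)
    return np.array([dx*s,dy*s,np.cos(th)])
def onplane(c,u,v,z,fish=True):
    K=c["intrinsics"]
    d=fish_ray(c,u,v) if fish else np.array([(u-K[0,2])/K[0,0],(v-K[1,2])/K[1,1],1.])
    d=c["R"].T@d; C=-c["R"].T@c["t"]; return C+d*(z-C[2])/d[2]
def fit(obs,p0):  # obs: (XY world, axis, value); returns x,y,yaw
    from scipy.optimize import least_squares
    def f(p):
        c,s=np.cos(p[2]),np.sin(p[2]); Rt=np.array([[c,s],[-s,c]])
        return [1000*((Rt@(P[:2]-p[:2]))[a]-v) for P,a,v in obs]
    r=least_squares(f,p0,loss="soft_l1"); return r.x,np.round(f(r.x),1)
E
python3 - <<'E'
from h import *
c=dict(np.load("wl.npz")); L=lambda u,v:onplane(c,u,v,.009)
obs=[]
for u,v,axs in [(166.06,101.06,[(0,-.144),(1,.12)]),(333.81,100.31,[(0,.144),(1,.12)]),(182.06,231.06,[(1,-.12)]),(326.56,231.31,[(1,-.12)]),(172.06,207.56,[(0,-.144)]),(328.06,209.06,[(0,.144)])]:
    for a,val in axs: obs.append((L(u,v),a,val))
p,r=fit(obs,[.5,.21,.36]); print("lid",p[:2],np.degrees(p[2]),r)
# depth from wrist: batten
W=cloud  # pinhole not valid
c=dict(np.load("wc.npz")); obs=[]
for u,v,z,axs in [(146.69,95.06,.125,[(0,-.15),(1,.12)]),(187.56,92.56,.125,[(1,.12)]),(353.56,94.56,.159,[(0,.15),(1,.12)]),(328.31,93.06,.159,[(0,.114),(1,.12)]),(345.3,93.56,.159,[(0,.138),(1,.12)]),(321.81,215.56,.159,[(0,.114)]),(304.56,243.31,.125,[(1,-.12)]),(187.56,242.06,.125,[(1,-.12)]),(154.8,219.56,.125,[(0,-.15)])]:
    for a,val in axs: obs.append((onplane(c,u,v,z),a,val))
p,r=fit(obs,[.55,-.21,.14]); print("crate",p[:2],np.degrees(p[2]),r)
# top view check: end board top, rim near corners, from crop (3.3x, offset 150)
c=dict(np.load("top0.npz")); T=lambda X,Y,z:onplane(c,150+(X+.5)/3.3-.5,150+(Y+.5)/3.3-.5,z,False)
obs=[]
for X,Y,z,axs in [(431,86,.159,[(0,.15),(1,.12)]),(679,50,.159,[(0,.15),(1,-.12)]),(437,122,.159,[(0,.114),(1,.12)]),(689,84,.159,[(0,.114),(1,-.12)]),(481,396,.125,[(0,-.15),(1,.12)]),(725,358,.125,[(0,-.15),(1,-.12)])]:
    for a,val in axs: obs.append((T(X,Y,z),a,val))
p,r=fit(obs,[.55,-.21,.14]); print("crate top",p[:2],np.degrees(p[2]),r)
obs=[]
for X,Y,axs in [(20,186,(-1,1)),]: pass
for X,Y,sx,sy in [(18,186,1,1),(228,102,1,-1),(326,354,-1,-1),(113,441,-1,1)]:
    obs+= [(T(X,Y,.009),0,sx*.144),(T(X,Y,.009),1,sy*.12)]
p,r=fit(obs,[.5,.21,.36]); print("lid top",p[:2],np.degrees(p[2]),r)
E
```

```text
lid [0.50535349 0.21172637] 20.93384682746522 [ 0.4 -0.  -0.2  0.6 -0.  -0.5  0.2 -0.4]
crate [ 0.53963735 -0.1993779 ] 7.685591824035019 [ 0.2 -0.4  0.   0.3 -0.2 -0.4 -0.4  0.   0.4 -0.2  0.1  0.4  0.1]
crate top [ 0.53958817 -0.19930594] 7.671807413212457 [-0.2  1.1 -1.8 -0.3  0.4  0.8  0.1 -3.9  0.  -1.5  0.8  1.1]
lid top [0.50583131 0.21149514] 20.843091869826775 [-1.3 -0.4 -0.5  0.   1.6  1.1  0.4 -0.5]
```

```bash
python3 - <<'E'
from s import *
q=quat(20.9)
move_ptp([.5055,.2116,.07],q)
f0=np.array(current_force())
print(servo_line([.5055,.2116,.0125],q,rate=.06,contact_N=6), current_position(), current_force(),f0)
move_gripper(.0); print("gap",current_finger_gap(),current_force())
servo_line([.5055,.2116,.05],rate=.08); sleep(.2); print(current_position(),current_force(),current_torque(),current_finger_gap())
snap("wrist","wg"); snap("top","tg"); print(current_clock())
E
```

```text
False [0.50579243 0.21168066 0.01276869] [0.28579278 0.03879726 0.74162495] [ 0.03410638  0.24196443 -0.3963878 ]
gap 0.027657114549410097 [ 0.44760631 -0.24490077 -0.42122941]
[0.50499736 0.21142605 0.04946063] [ 0.38063665  0.05390732 -4.67646552] [-0.08557896  0.00829804  0.02179766] 0.028044916254375798
10.1417
```

View pics/wg.png

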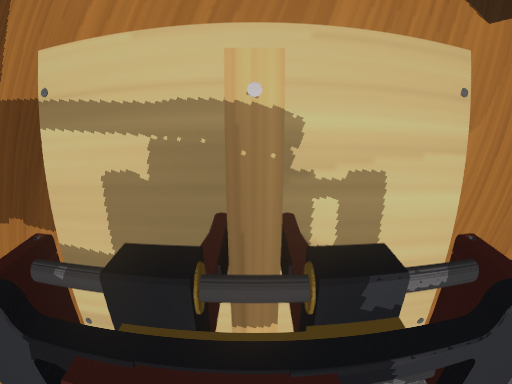

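View pics/tg.png

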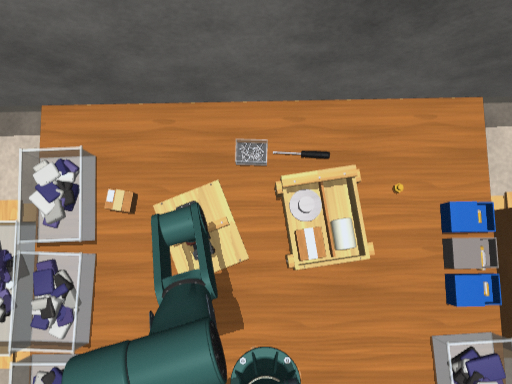

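```bash
python3 - <<'E'
from h import *
im=cv2.imread("pics/wg.png")
def crop(im,x,y,w,h,f=8): return cv2.resize(im[y:y+h,x:x+w],None,fx=f,fy=f,interpolation=cv2.INTER_CUBIC)
cv2.imwrite("pics/wg_crops.png",np.hstack([crop(im,25,35,45,36),crop(im,445,35,45,36)]))
E
```

```text
(no output)
```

View pics/wg_crops.png

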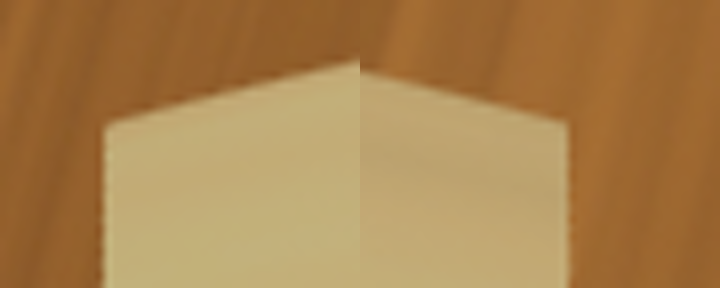

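```bash
python3 - <<'E'
from s import *
c=dict(np.load("wg.npz")); z=.0495-.0125+.009
a=onplane(c,37.4,50.4,z);b=onplane(c,470.6,50.06,z);print(a,b,np.linalg.norm(a-b))
obs=[(a,0,-.144),(a,1,.12),(b,0,.144),(b,1,.12)]
p,r=fit(obs,[.505,.21,.365]); print(p[:2],np.degrees(p[2]),r)
P=np.array([0.50499736,0.21142605]); o=p[:2]-P; t=p[2]
t=np.radians(20.9);print("lid origin rel TCP in lid axes mm",1000*np.array([np.cos(t)*o[0]+np.sin(t)*o[1],-np.sin(t)*o[0]+np.cos(t)*o[1]]))
print(current_orientation(),quat(20.9))
E
```

```text
[0.32623981 0.2719187  0.046     ] [0.59535284 0.37480472 0.046     ] 0.28810996777338593
[0.50364914 0.21127408] 20.92261833040847 [-0.1  0.   0.1 -0. ]
lid origin rel TCP in lid axes mm [-1.31372912  0.33899539]
[ 9.83416994e-01  1.81358216e-01 -4.59436946e-04  3.69859713e-05] [0.9834135636447744, 0.18137740443474548, 0.0, 0.0]
```

```bash
cat >> h.py <<'E'
CR=np.array([.53962,-.19936]); YAW=7.68
ex=np.array([np.cos(np.radians(YAW)),np.sin(np.radians(YAW))]); ey=np.array([-ex[1],ex[0]])
def w(x,y,z): return [*(CR+ex*x+ey*y),z]
def incr(P): d=np.array(P[:2])-CR; return 1000*np.array([d@ex,d@ey,P[2]])
E
python3 - <<'E'
from s import *
q=quat(YAW)
servo_line([.5055,.2116,.24],rate=.2)
move_ptp(w(-.043,-.0003,.24),q); sleep(.2)
print(current_clock(),incr(current_position()),current_finger_gap())
servo_line(w(-.043,-.0003,.155),q,rate=.12); sleep(.2)
print(incr(current_position()),current_force(),current_torque())
snap("wrist","wp"); snap("scene","sp"); print(current_clock())
E
```

```text
12.9833 [-42.53576924   0.57345617 240.04474514] 0.02776741006601066
[-42.46705234  -0.69141083 155.83204334] [-0.13820918 -1.31075234 -3.75998288] [-0.1237115   0.03380762 -0.04995561]
14.1417
```

View pics/wp.png

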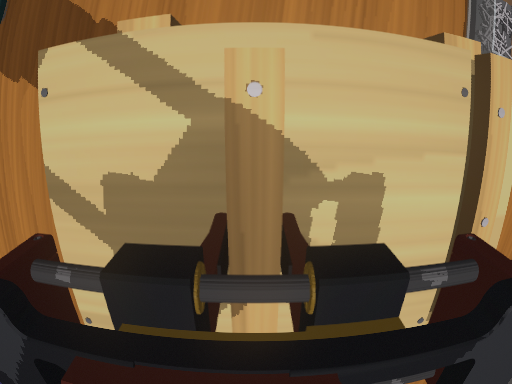

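View pics/sp.png

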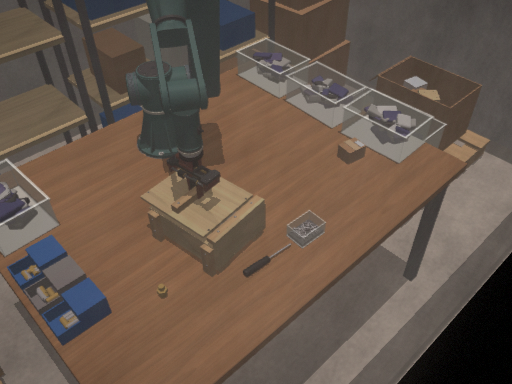

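```bash
cat >> s.py <<'E'
def F(n=15):
    fs=[];ps=[]
    for _ in range(n):
        fs.append(current_force()); ps.append(current_position()); sleep(.01)
    f=np.mean(fs,0); s=np.std(fs,0)
    return np.array([f[:2]@ex,f[:2]@ey,f[2]]).round(2), s.round(2), incr(np.mean(ps,0)).round(2)
E
python3 - <<'E'
from s import *
q=quat(YAW)
t=current_clock();print(F(),current_clock()-t)
servo_line(w(-.043,-.0003,.141),q,rate=.05);print(F())
hit=servo_line(w(-.043,-.0003,.1365),q,rate=.01,contact_N=3);print(hit,F(),np.round(current_torque(),2),current_clock())
E
```

```text
(array([-0.1 ,  0.22, -4.29]), array([0.38, 0.41, 0.58]), array([-42.79,  -0.46, 155.44])) 0.125
(array([ 0.08,  0.07, -3.96]), array([0.38, 0.39, 0.38]), array([-43.12,  -0.21, 140.71]))
True (array([-0.19,  0.06,  6.29]), array([0.33, 0.62, 0.64]), array([-42.87,  -0.4 , 137.49])) [-0.06  0.01 -0.01] 15.35
```

```bash
python3 - <<'E'
from s import *
q=quat(YAW)
for z in (.1374,.1377,.1380):
    servo_line(w(-.043,-.0003,z),q,rate=.02);print(z,F())
    if F()[0][2]<-0.5: break
print(current_clock())
E
```

```text
0.1374 (array([-0.24, -0.2 ,  1.02]), array([0.38, 0.41, 0.5 ]), array([-42.86,  -0.4 , 137.51]))
0.1377 (array([ 0.53, -0.37, -1.96]), array([0.52, 0.47, 0.49]), array([-43.07,  -0.23, 137.51]))
16.35
```

```bash
python3 - <<'E'
from s import *
q=quat(YAW); z=.1376
hit=servo_line(w(-.025,-.0003,z),q,rate=.04,contact_N=8);print(hit,F())
hit=servo_line(w(-.012,-.0003,z),q,rate=.03,contact_N=8);print(hit,F())
hit=servo_line(w(0,-.0003,z),q,rate=.008,contact_N=5);print(hit,F(),np.round(current_torque(),2))
snap("wrist","ws");snap("top","ts"); print(current_clock())
E
```

```text
False (array([ 0.61,  0.08, -2.85]), array([0.45, 0.56, 0.8 ]), array([-24.74,  -0.25, 137.52]))
False (array([ 0.17, -0.1 , -3.49]), array([0.28, 0.49, 0.54]), array([-11.91,  -0.25, 137.53]))
True (array([-1.09, -0.32,  6.38]), array([0.44, 0.45, 0.42]), array([ -4.8 ,  -0.42, 137.5 ])) [ 0.03 -0.18  0.08]
18.9833
```

View pics/ws.png

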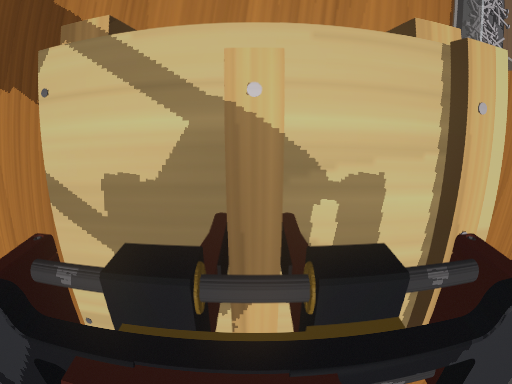

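View pics/ts.png

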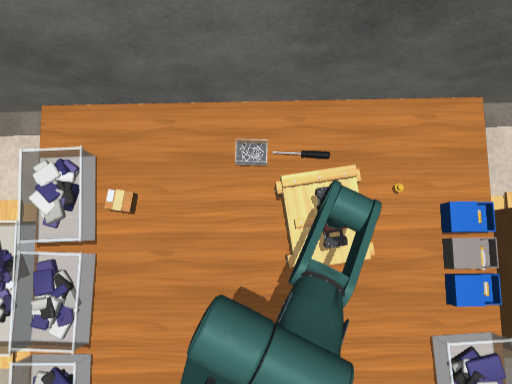

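```bash
python3 - <<'E'
from s import *
q=quat(YAW)
for x,z in ((-.0055,.1377),(-.005,.1377),(-.0045,.1377),(-.004,.1377)):
    servo_line(w(x,-.0003,z),q,rate=.005);f=F();print(x,z,f,np.round(current_torque(),2))
    if f[0][0]<-9: break
print(current_clock())
E
```

```text
-0.0055 0.1377 (array([ 1.43, -0.11, -1.85]), array([0.51, 0.48, 0.53]), array([ -5.5 ,  -0.23, 137.52])) [-0.09 -0.25  0.03]
-0.005 0.1377 (array([-1.48, -0.68, -1.39]), array([0.67, 0.43, 0.36]), array([ -5.51,  -0.21, 137.51])) [-0.19  0.02 -0.01]
-0.0045 0.1377 (array([-2.55, -0.51, -1.82]), array([0.47, 0.45, 0.5 ]), array([-4.9400e+00, -1.3000e-01,  1.3752e+02])) [-0.22  0.26  0.  ]
-0.004 0.1377 (array([-4.82, -1.08, -0.89]), array([0.52, 0.56, 0.51]), array([ -4.78,  -0.31, 137.54])) [-0.39  0.46  0.12]
20.7667
```

```bash
python3 - <<'E'
from s import *
q=quat(YAW)
x=-.004; z=.1377
for _ in range(9):
    x+=.0003
    servo_line(w(x,-.0003,z),q,rate=.005);f=F();print(round(x,5),z,f[0],f[2],np.round(current_torque(),2))
    if f[0][0]<-13.5: break
print(current_clock(),current_finger_gap())
E
```

```text
-0.0037 0.1377 [-5.77 -1.58 -0.39] [ -4.78  -0.32 137.55] [-0.41  0.67  0.11]
-0.0034 0.1377 [-7.15 -1.51  0.48] [ -4.78  -0.31 137.56] [-0.43  0.69  0.07]
-0.0031 0.1377 [-8.2  -1.93  0.97] [ -4.79  -0.31 137.57] [-0.48  0.8   0.13]
-0.0028 0.1377 [-9.15 -1.63  1.83] [ -4.78  -0.32 137.59] [-0.49  0.89  0.08]
-0.0025 0.1377 [-10.05  -2.24   2.25] [ -4.78  -0.31 137.56] [-0.55  0.98  0.08]
-0.0022 0.1377 [-10.92  -2.43   2.35] [ -4.79  -0.3  137.52] [-0.6   1.07  0.09]
-0.0019 0.1377 [-11.69  -2.47   3.32] [ -4.79  -0.3  137.49] [-0.68  1.26  0.04]
-0.0016 0.1377 [-12.51  -2.77   3.97] [ -4.81  -0.29 137.48] [-0.69  1.33  0.09]
-0.0013 0.1377 [-13.36  -2.87   4.3 ] [ -4.8   -0.28 137.46] [-0.75  1.5   0.09]
24.1417 0.027949843364807214
```

```bash
python3 - <<'E'
from s import *
q=quat(YAW)
for x,y,z in ((-.0013,-.0008,.1381),(-.0010,-.0011,.1383),(-.0006,-.0013,.1383)):
    servo_line(w(x,y,z),q,rate=.005);f=F(25);print(x,y,z,f[0],f[2],np.round(current_torque(),2))
print(current_clock(),current_finger_gap())
E
```

```text
-0.0013 -0.0008 0.1381 [-12.12  -1.56   2.45] [ -4.8   -0.28 137.54] [-0.54  1.37  0.12]
-0.001 -0.0011 0.1383 [-12.79  -0.87   2.51] [ -4.79  -0.28 137.62] [-0.52  1.45  0.03]
-0.0006 -0.0013 0.1383 [-13.89  -0.59   2.99] [ -4.8   -0.28 137.54] [-0.48  1.61  0.06]
25.5417 0.0277116548377693
```

```bash
python3 - <<'E'
from s import *
q=quat(YAW)
for x,y,z in ((-.0006,-.0014,.1387),(-.0002,-.0015,.1389),(.0003,-.0016,.1391)):
    servo_line(w(x,y,z),q,rate=.005);f=F(25);print(x,y,z,f[0],f[2],np.round(current_torque(),2))
print(current_clock(),current_finger_gap())
E
```

```text
-0.0006 -0.0014 0.1387 [-13.06  -0.59   1.55] [ -4.78  -0.28 137.75] [-0.47  1.62  0.1 ]
-0.0002 -0.0015 0.1389 [-13.91  -0.66   1.67] [ -4.77  -0.28 137.85] [-0.47  1.75  0.09]
0.0003 -0.0016 0.1391 [-15.1   -0.69   2.  ] [ -4.77  -0.27 137.94] [-0.61  1.93  0.07]
26.925 0.027790765220183807
```

```bash
python3 - <<'E'
from s import *
from scipy.spatial.transform import Rotation as Ro
M=Ro.from_quat(np.mean([current_orientation() for _ in range(5)],0)).as_matrix()
print("tool axes in crate frame deg off:", "yaw",np.degrees(np.arctan2(M[1,0],M[0,0]))-YAW, "z tilt along ex, ey", np.degrees([M[:2,2]@ex,M[:2,2]@ey]), F(20)[0])
snap("wrist","w3");snap("scene","s3");print(current_clock())
im=cv2.imread("pics/w3.png"); a=cv2.imread("pics/ws.png"); print("meandiff",np.abs(im.astype(int)-a).mean())
cv2.imwrite("pics/w3d.png",cv2.convertScaleAbs(cv2.absdiff(im,a),alpha=4))
c=cv2.imread("pics/s3.png")[160:280,130:290]; cv2.imwrite("pics/s3c.png",cv2.resize(c,None,fx=5,fy=5,interpolation=cv2.INTER_CUBIC))
E
```

```text
tool axes in crate frame deg off: yaw 0.039530135982025705 z tilt along ex, ey [-0.5460987   0.15950553] [-15.29  -0.89   2.03]
27.1917
meandiff 2.008149888780382
```

View pics/s3c.png

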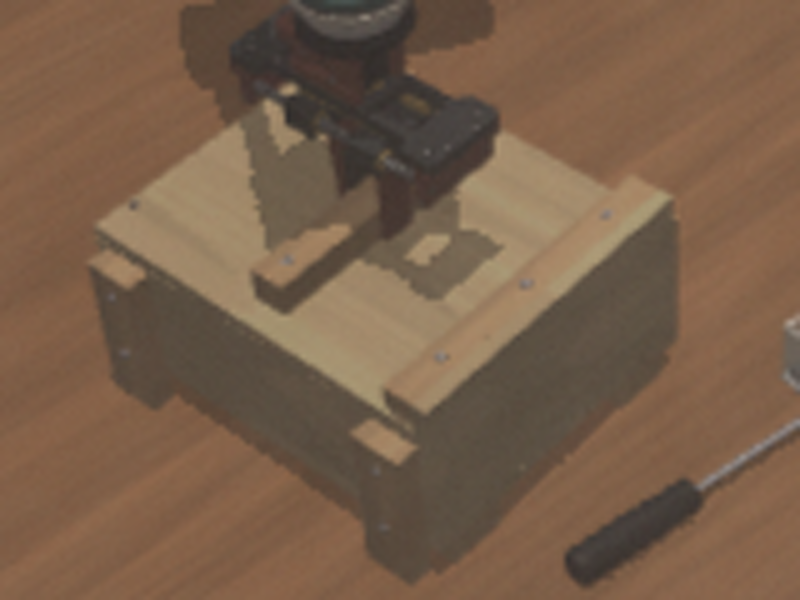

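View pics/w3.png

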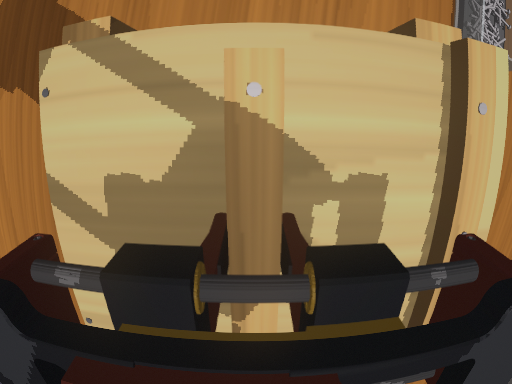

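Tool pitch has sagged about 0.5° under the push, which could lift the lid's rear edge. I'll counter-tilt to keep the lid flat, then trim the forces.

```bash
cat >> s.py <<'E'
from scipy.spatial.transform import Rotation as Ro
EY=np.array([*ey,0.])
def qt(deg): return (Ro.from_rotvec(EY*np.radians(deg))*Ro.from_quat(quat(YAW))).as_quat().tolist()
def tilt():
    M=Ro.from_quat(np.mean([current_orientation() for _ in range(8)],0)).as_matrix(); return np.degrees([M[:2,2]@ex,M[:2,2]@ey]).round(2)
def step(x,y,z,d):
    servo_line(w(x,y,z),qt(d),rate=.005);f=F(25);print(x,y,z,d,f[0],f[2],np.round(current_torque(),2),tilt())
    return f
E
python3 - <<'E'
from s import *
step(.0003,-.0016,.1388,-.25)
step(.0003,-.0016,.1385,-.5)
print(current_clock())
E
```

```text
0.0003 -0.0016 0.1388 -0.25 [-14.58  -1.05   1.2 ] [ -4.77  -0.27 137.51] [-0.62  2.01  0.09] [-0.3   0.16]
0.0003 -0.0016 0.1385 -0.5 [-13.53  -0.5    3.66] [ -4.74  -0.27 137.46] [-0.68  2.61  0.06] [-0.06  0.15]
28.1083
```

```bash
python3 - <<'E'
from s import *
step(.0008,-.0018,.1388,-.35)
step(.0012,-.0018,.1389,-.38)
print(current_clock())
E
```

```text
0.0008 -0.0018 0.1388 -0.35 [-15.71  -0.47   2.31] [ -4.77  -0.26 137.46] [-0.64  2.23  0.04] [-0.25  0.18]
0.0012 -0.0018 0.1389 -0.38 [-16.57  -1.     2.33] [ -4.77  -0.26 137.46] [-0.76  2.4   0.07] [-0.27  0.19]
29.05
```

```bash
python3 - <<'E'
from s import *
step(.0014,-.0019,.1392,-.42)
step(.0014,-.0019,.1394,-.42)
print(current_clock())
E
```

```text
0.0014 -0.0019 0.1392 -0.42 [-16.52  -0.88   0.61] [ -4.77  -0.25 137.48] [-0.73  2.39  0.03] [-0.26  0.2 ]
0.0014 -0.0019 0.1394 -0.42 [-15.94  -1.06  -0.29] [ -4.75  -0.25 137.57] [-0.86  2.45  0.08] [-0.26  0.2 ]
29.9667
```

```bash
python3 - <<'E'
from s import *
step(.0017,-.0019,.1393,-.42)
sleep(1.2);print(F(40));sleep(1.2);print(F(40),np.round(current_torque(),2),tilt(),current_finger_gap())
snap("wrist","w5");snap("scene","s5");snap("top","t5");print(current_clock())
c=cv2.imread("pics/s5.png")[160:280,130:290]; cv2.imwrite("pics/s5c.png",cv2.resize(c,None,fx=5,fy=5,interpolation=cv2.INTER_CUBIC))
a=cv2.imread("pics/wg.png")
im=cv2.imread("pics/w5.png")
def crop(im,x,y,w,h,f=8): return cv2.resize(im[y:y+h,x:x+w],None,fx=f,fy=f,interpolation=cv2.INTER_CUBIC)
cv2.imwrite("pics/w5c.png",np.vstack([np.hstack([crop(im,25,35,45,36),crop(im,425,15,45,36)]),np.hstack([crop(im,60,300,45,36),crop(im,390,300,45,36)])]))
E
```

```text
0.0017 -0.0019 0.1393 -0.42 [-17.25  -1.28   0.87] [ -4.76  -0.25 137.53] [-0.8   2.54  0.03] [-0.29  0.2 ]
(array([-17.2 ,  -1.23,   0.81]), array([0.49, 0.48, 0.45]), array([ -4.76,  -0.25, 137.53]))
(array([-17.2 ,  -1.26,   0.91]), array([0.53, 0.46, 0.48]), array([ -4.77,  -0.25, 137.52])) [-0.74  2.49  0.04] [-0.29  0.2 ] 0.027953631725690292
33.6417
```

View pics/s5c.png

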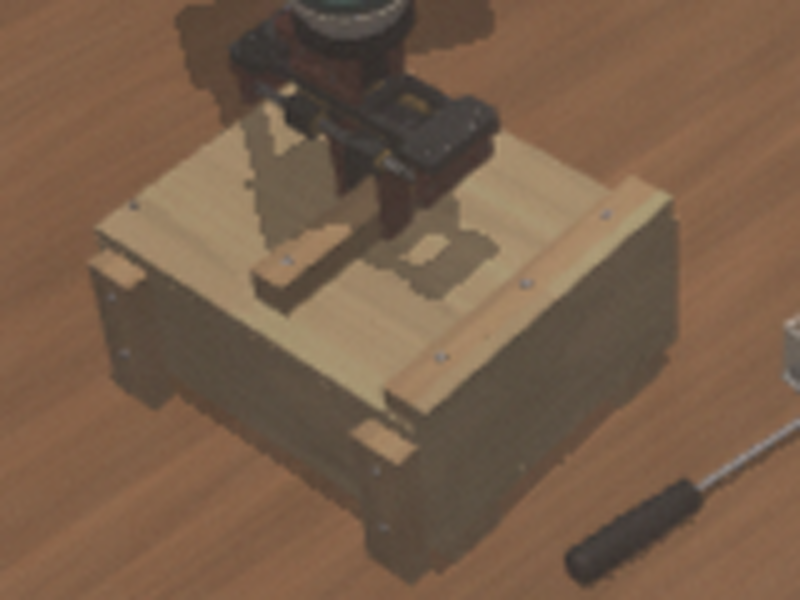

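View pics/w5c.png

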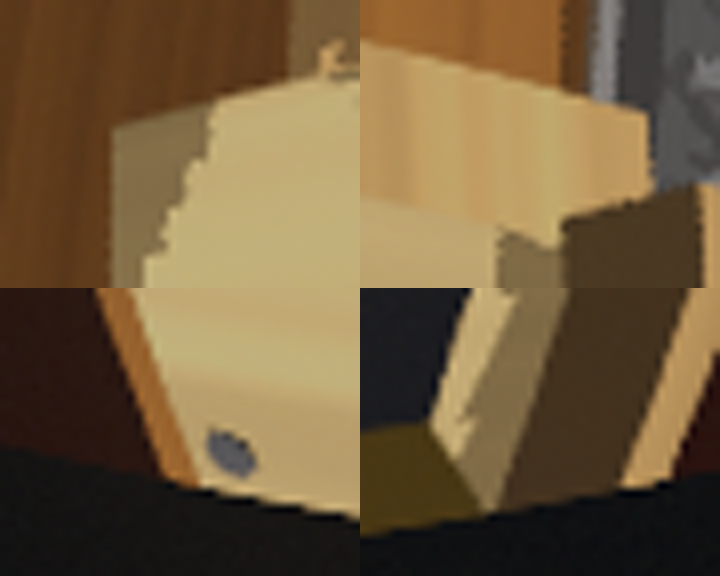

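View pics/t5.png

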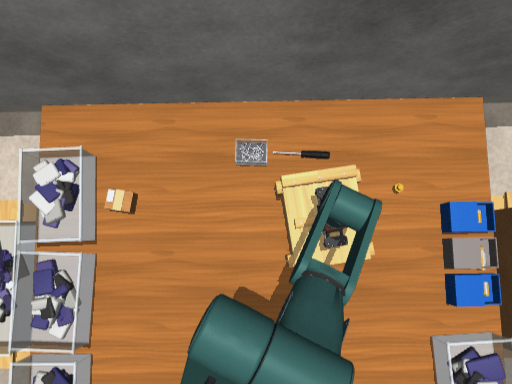

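```bash
python3 - <<'E'
from s import *
print(F(30)[0],current_clock()); print(close_job())
E
```

```text
[-17.01  -1.33   0.89] 33.8917
the job is handed in; nothing more can be done
None
```

I gripped the lid by its batten, laid it flat on the rim and slid it slowly under the retaining batten until it butted against the end board. I handed the job in at 33.9 s, with the arm still gripping and pressing.

**Last checks**
- **Push:** the arm pushed a steady 17.0–17.2 N for about 3 s up to hand-in. The board force can't be read directly. With about 5 N on the rim, friction takes up to roughly 3 N, so I estimate 14–17 N on the board.
- **Seating:** the twisting moment was about 0.04 N m and the tool sat 0.3 mm off centre, so contact looks square. The lid stopped within about 1 mm of its home position, and the last pictures show it in its slot and level with the crate.
- **Bench:** the other things look unmoved in the final top view.

**Anything off:**
- **Contact stops:** both times the arm stopped on contact, it was pressing down about 6 N on the tool. I eased that off straight away.
- **Tilt while pressing:** the tool leaned about 0.55° and rose 0.4 mm, which may have slightly lifted the lid's rear edge. I corrected the height and halved the lean, leaving about 0.3° and 1.3 N of side force.

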